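Load the gravity-feed tin rack in order and shut its hatch

TASK

Load the three metal tins one by one through the open hatch at the high back end of the sloping rack, each lying across the lane so that it rolls down to the front by itself: the shortest first, then the middle one, the longest last, so that they will come out in that order. Then swing the hatch flap shut. Do not put tins in by the front or under the wires, and leave the other things on the table where they are.

Things in the scene. Friction and masses are not known exactly. Their poses are not given: they have to be found in the camera images.
- tin_short: plain metal tin with flat ends, lying on its side on the table and free to roll, 46 mm in diameter, 66 mm long (the shortest of three), about 0.12 kg. Origin at its centre (23 mm above the table at the start); own y is its long axis, so it is gripped across y, 46 mm wide. It keeps turning about y as it rolls.
- tin_mid: plain metal tin with flat ends, lying on its side on the table and free to roll, 46 mm in diameter, 83 mm long (the middle one of three), about 0.12 kg. Origin at its centre (23 mm above the table at the start); own y is its long axis, so it is gripped across y, 46 mm wide. It keeps turning about y as it rolls.
- tin_long: plain metal tin with flat ends, lying on its side on the table and free to roll, 46 mm in diameter, 100 mm long (the longest of three), about 0.12 kg. Origin at its centre (23 mm above the table at the start); own y is its long axis, so it is gripped across y, 46 mm wide. It keeps turning about y as it rolls.
- rack: fixed gravity-feed tin rack of plywood, 270x128 mm, about 145 mm high. Origin under the centre of its base board; own +x points to the high back end, -x to the low front, y across, z up. A white lane floor, 108 mm wide between 34 mm cheeks, slopes down at 8 degrees to the front. Thin rails run along both sides 58 to 68 mm above the lane floor.
- first_place (a point): where the centre of the first loaded tin comes to rest, against the 22 mm stop at the lane's low front end, 23 mm above the lane floor. The next tins rest behind it, touching, 46 mm apart up the lane. Steel wires 70 mm above the lane floor roof this part of the lane, to 122 mm from the stop.
- mouth (a point): middle of the loading hatch, on the lane floor, 194 mm up the lane from the stop. The hatch is open above, 136 mm along the lane from the wires' rear crossbar to a 34 mm high rear wall, 108 mm wide. A tin laid here has its centre 23 mm above this point; let go here, or a centimetre above, across the lane, it rolls to the front.
- flap (a joint): angle (rad) of the plywood hatch flap, 140 mm along the lane, 118 mm wide, 5 mm thick, 80 g, hinged along the rack's right (own -y) rail. 0 is shut, flat over the hatch; it starts open, leaning outward to the right, near its stop at 2.3. No latch, light damped hinge: pushed inward past upright (about 1.57) it falls shut by itself.
- flap_edge (a point): middle of the flap's free edge (a steel bead 8 mm thick), 118 mm from the hinge.
- flap_hinge (a point): middle of the flap's hinge line, on the right side rail, 59 mm to the right of the lane's middle and about 137 mm above the table.
- salt_jar: spice jar with a cap, 45 mm across and 106 mm tall, standing; origin under its centre. A bystander.
- tape_roll: roll of brown packing tape lying flat, 83 mm across, 24 mm high; origin under its centre. A bystander.
- scissors: scissors lying flat, 206x84x11 mm, blades to own +x; origin under the middle. A bystander.
- marker: marker pen lying among the tins, 17x130x20 mm, long along own y; origin under the middle. A bystander.
- wipes_pack: flat pack of wipes, 106x236x28 mm, long along own y; origin under the middle. A bystander.
Mind the look-alikes: they are no part of the job. What is shaped like the tin_mid but black is not meant. Leave any orange look-alike of the tin_short alone.

How it is judged:
By the outcome, as a careful person would: the job done as asked, in the order asked, and still so for the second after the job is handed in, with the robot touching nothing.
It also fails if it takes over 72 s, if anything falls off the work surface, if the arm or the gripper's body presses on something with over 40 N, if the wrist force passes 120 N, or if a joint passes its speed limit or range.

ROBOT

A 6-joint arm with a two-finger parallel gripper is mounted at the origin on a cart in front of the work surface, level with it; the furniture and walls round the work are solid. World frame = base frame: x ahead of the robot, y to its left, z up, the work surface at z = 0. Lengths are in mm, angles in rad, forces in N, time in s.
With the tool pointing down it reaches from about 350 to 875 mm from the base axis. Payload 4.2 kg.
Tool frame: the origin (TCP) lies at the very end of the fingers, on their centre line; the grasp point (between the pads) lies 19 mm behind it; z points along the fingers, y is the line along which they close (so a half turn about z gives the same grasp; the last joint's range is limited). The gripper opens to 85 mm and grips with 20 to 120 N. Pads are 22 mm wide; open, the fingers measure 114 mm over their backs; the gripper's body (76 mm by 85 mm) begins 54 mm behind the grasp point. The pads swing forward as they close: fully open they stand 13 mm farther back than shut.
Start: joints at [-0.892, 0.385, 0.008, 0, -1.194, -0.259], TCP at [254.749, -570.703, 231.312] pointing down, gripper open.
Joint ranges: [-3.14, 3.14], [-1.21, 2.06], [-1.07, 1.41], [-3.16, 2.05], [-2.99, -0.16], [-3.1, 3.1]. Speed limits (rad/s): [2.79, 2.79, 3.14, 3.14, 3.14, 3.14].

INTERFACE

Orientations are given as a unit quaternion [x, y, z, w].
In Python, from bench import arm, optics gives the robot as it stands. The module is installed in compiled form; this text tells all that it offers.
- The arm moves only by the tool step_arm, never from a script. Its argument "motion" is a list of rows, each an object with "dr": the turn, a rotation vector about the tool's x, y, z in units of 8 degrees (1.0 is 8 degrees), a list of three; "slide": the shift along the tool's x, y, z in mm, a list of three; "jaw": the finger opening in mm, from 0 to 85.4. A call has exactly 8 rows; each row is the pose to reach, as a shift and turn from the pose commanded when the call began, along the tool's axes at that moment; what a row does not reach only later rows make up. A row lasts 1/8 s, in which the tool goes at most 62.5 mm and 10.7 degrees, less where a joint would pass 70% of its speed; a pose out of reach is approached as far as the arm can. A call with a gripper value outside its range is refused whole. The fingers move at their own pace and stop on an object; the grip force is fixed at half the most. Time passes only in rows, so rows that repeat a pose let the fingers close, or fill a call up. It gives the time, the measured TCP pose, the force, the opening and the grip force at its end, in the units of the state.
- arm.read_state(): the state, without advancing time (a new reading comes with each control period).
- optics.get_image(name): name is "scene" or "top" or "wrist"; returns the picture (400x640x3 uint8, blue, green, red); there is no depth.
- optics.camera_info(name): a dict with "camera_matrix" (3x3 intrinsics, pixels), "view" (4x4, takes a point from world to camera coordinates); the wrist camera has in their place "T_tool_cam" (4x4, takes a point from camera to tool coordinates, whose origin is the TCP and whose axes are the flange's). Camera axes: x right, y up, looking along -z (the intrinsics and any distortion apply to the point x, -y, -z); pixel columns grow to the right and rows downward; lengths in mm; the calibration is good to about 2 mm. The wrist camera is an equidistant fisheye: a pixel r from the principal point sees the ray r / f radians off the axis. A picture is of the moment at which its call begins: read the wrist's pose just before it. camera_info takes no time and is no camera call.
- arm.job_done(): hands the job in; it is judged then, once.
The state is a dict: "clock": time; "joints": joint angles; "joint_vel": joint speeds; "joint_efforts": joint torques, N m; "position": TCP position; "ee_rot": TCP orientation; "contact_force": force on the tool from outside, world axes, zero at the start; "wrist_torque": the same for the moment, N m; "gripper_width": finger opening in mm; "grasp_force": force on a finger pad.
Only numpy, scipy, OpenCV 4.12 (cv2) and the standard library are available. Lean on these libraries where they do the work, as an engineer would, in place of code of your own. Each camera call takes 0.05 s, during which the arm holds its last target. There are 200 camera calls.

## Working session

There is one attempt and no reset: what is moved stays moved. The work goes in short steps, Python scripts to look and compute and a tool call to move; the robot and the scene stay as the last step left them, time stands still between calls to the robot, and variables do not carry over. Pictures are saved under pics/ and viewed, at most 10 in all, crops included, and the job is handed in when it is done.

Besides the shell and the picture viewer there is one more tool, called after "Request:" as a command line: name --argument value ..., lists and objects as JSON in quotes. step_arm: Moves the arm, as the interface text tells. Its arguments: {"type":"object","properties":{"motion":{"type":"array","items":{"type":"object","properties":{"dr":{"type":"array","items":{"type":"number"}},"slide":{"type":"array","items":{"type":"number"}},"jaw":{"type":"number"}}}}},"required":["motion"]}

```bash
mkdir -p pics
python3 - <<'E'
from bench import arm, optics
import cv2, numpy as np
np.set_printoptions(precision=4,suppress=True)
s=arm.read_state();print({k:np.round(v,3) for k,v in s.items()})
for n in("scene","top","wrist"):
    print(n,optics.camera_info(n))
for n in("scene","top"):
    cv2.imwrite(f"pics/{n}0.png",optics.get_image(n))
E
```

```text
{'clock': np.float64(0.0), 'joints': array([-0.892,  0.386,  0.007, -0.001, -1.194, -0.259]), 'joint_vel': array([ 0.001,  0.002,  0.001,  0.001, -0.001, -0.   ]), 'joint_efforts': array([  0.001, -39.229,  18.839,   4.186,  -0.005,  -0.   ]), 'position': array([ 254.524, -570.197,  230.216]), 'ee_rot': array([-0.208,  0.978,  0.001, -0.   ]), 'contact_force': array([-0.093, -0.166,  0.374]), 'wrist_torque': array([ 0.021,  0.013, -0.023]), 'grasp_force': np.float64(0.0), 'gripper_width': np.float64(85.384)}
scene {'camera_matrix': array([[362.323 ,   0.    , 320.633 ],
       [  0.    , 362.323 , 204.7665],
       [  0.    ,   0.    ,   1.    ]]), 'view': array([[  -0.812 ,   -0.5836,    0.0093,  438.5744],
       [   0.385 ,   -0.5235,    0.7601, -302.7518],
       [  -0.4387,    0.6207,    0.6498, -896.4048],
       [   0.    ,    0.    ,    0.    ,    1.    ]])}
top {'camera_matrix': array([[416.7935,   0.    , 315.5281],
       [  0.    , 416.7935, 195.3428],
       [  0.    ,   0.    ,   1.    ]]), 'view': array([[   -0.004 ,    -1.    ,     0.0004,     0.2106],
       [    0.9922,    -0.004 ,     0.1249,  -575.3468],
       [   -0.1249,     0.0009,     0.9922, -1346.1033],
       [    0.    ,     0.    ,     0.    ,     1.    ]])}
wrist {'camera_matrix': array([[309.7069,   0.    , 323.1433],
       [  0.    , 309.7069, 197.0655],
       [  0.    ,   0.    ,   1.    ]]), 'T_tool_cam': array([[  -0.0013,    0.95  ,    0.3124,   80.1702],
       [   1.    ,    0.0012,    0.0008,   -0.5441],
       [   0.0004,    0.3124,   -0.95  , -142.1727],
       [   0.    ,    0.    ,    0.    ,    1.    ]])}
```

View pics/scene0.png

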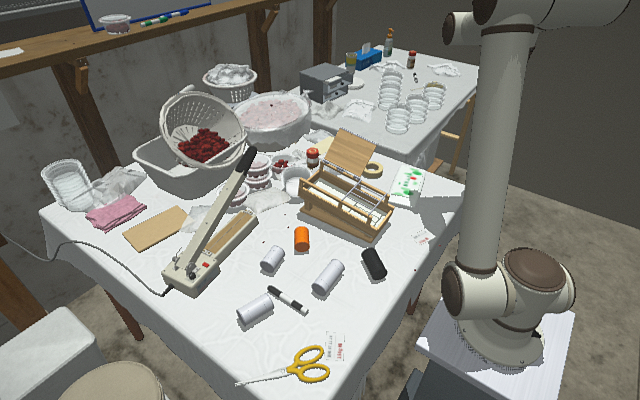

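View pics/top0.png

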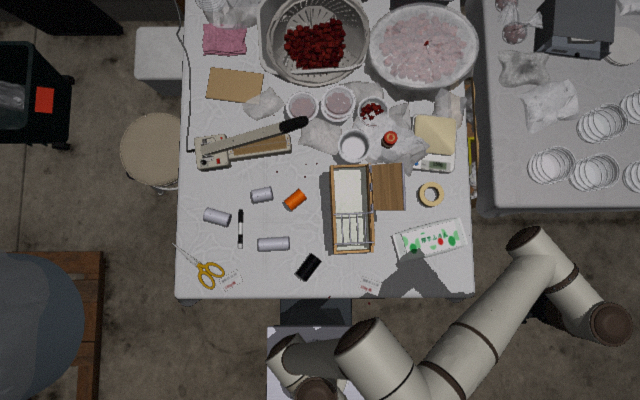

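The top view shows silver tins at about (262,195), (217,216) and (273,243). The orange (294,199) and black (307,267) ones are look-alikes. The rack is at (352,208) with its high end up (+x), and the flap is open to the right at (388,187). One enlarged crop will confirm which tin is which.

```bash
cat > h.py <<'E'
import numpy as np, cv2
from bench import arm, optics
from scipy.spatial.transform import Rotation as R
np.set_printoptions(precision=2,suppress=True)
def ray(n,u,v,pose=None):
    c=optics.camera_info(n);K=c["camera_matrix"]
    a=(u-K[0,2])/K[0,0];b=(v-K[1,2])/K[1,1]
    if n=="wrist":
        r=np.hypot(a,b);k=np.sin(r)/max(r,1e-9)
        d=np.array([a*k,-b*k,-np.cos(r)]);T=c["T_tool_cam"]
        p,q=pose;Rw=R.from_quat(q).as_matrix()
        return Rw@T[:3,3]+np.array(p),Rw@T[:3,:3]@d
    V=c["view"];Rv=V[:3,:3]
    return -Rv.T@V[:3,3],Rv.T@np.array([a,-b,-1])
def plane(n,u,v,z,pose=None):
    o,d=ray(n,u,v,pose);return o+d*(z-o[2])/d[2]
def proj(n,P,pose=None):
    c=optics.camera_info(n);K=c["camera_matrix"];P=np.array(P,float)
    if n=="wrist":
        p,q=pose;t=R.from_quat(q).as_matrix().T@(P-p);T=c["T_tool_cam"];x=T[:3,:3].T@(t-T[:3,3])
        r=np.hypot(x[0],x[1]);th=np.arctan2(r,-x[2]);return np.array([K[0,2]+K[0,0]*th*x[0]/r,K[1,2]-K[1,1]*th*x[1]/r])
    x=c["view"]@np.append(P,1);return np.array([K[0,2]-K[0,0]*x[0]/x[2],K[1,2]+K[1,1]*x[1]/x[2]])
E
python3 - <<'E'
from h import *
t=cv2.imread("pics/top0.png");s=cv2.imread("pics/scene0.png")
a=cv2.resize(t[155:295,190:450],None,fx=3,fy=3,interpolation=cv2.INTER_CUBIC)
cv2.imwrite("pics/topc.png",a)
hsv=cv2.cvtColor(t,cv2.COLOR_BGR2HSV)
for u,v in[(262,195),(217,216),(273,243),(294,199),(307,267)]:print(plane("top",u,v,23),hsv[v,u])
print(hsv[225,262],hsv[180,300])
g=cv2.cvtColor(t,cv2.COLOR_BGR2GRAY)
print(g[232:254:2,254:294:2])
E
```

```text
[578.86 177.1   23.  ] [130  18 168]
[509.03 325.94  23.  ] [133  13 174]
[419.03 138.88  23.  ] [123  14 181]
[564.95  69.93  23.  ] [ 13 220 194]
[340.44  26.79  23.  ] [134 187  15]
[ 30   2 160] [ 30   2 165]
[[165 160 165 165 164 164 162 164 161 164 162 164 167 159 164 167 167 160
  163 167]
 [163 163 165 161 162 161 162 167 164 160 163 166 165 161 169 164 166 166
  164 167]
 [166 162 162 165 163 162 165 157 160 154 155 156 158 152 152 125 130 114
  166 163]
 [162 165 127 110 114 112 105 110 111 114 114 121 119 121 126 127 129  87
  158 167]
 [163 162  91 138 138 143 137 145 146 149 145 151 149 152 153 150 156 102
  164 163]
 [163 161 115 160 156 164 162 163 169 165 169 171 176 177 163 174 178 120
  162 163]
 [164 158 136 175 176 181 180 177 176 174 169 171 170 172 157 164 165 123
  159 169]
 [162 163 104 158 159 150 151 148 154 149 147 144 148 143 135 143 136 104
  162 166]
 [162 161  83 133 135 135 126 127 128 121 123 121 117 112 115 106 105  79
  158 164]
 [161 158  74  93  88  83  86  81  83 102  95  94  96  91  91  97 129 158
  166 160]
 [161 164 161 161 158 162 156 164 161 161 163 163 162 165 166 170 166 164
  165 167]]
```

View pics/topc.png

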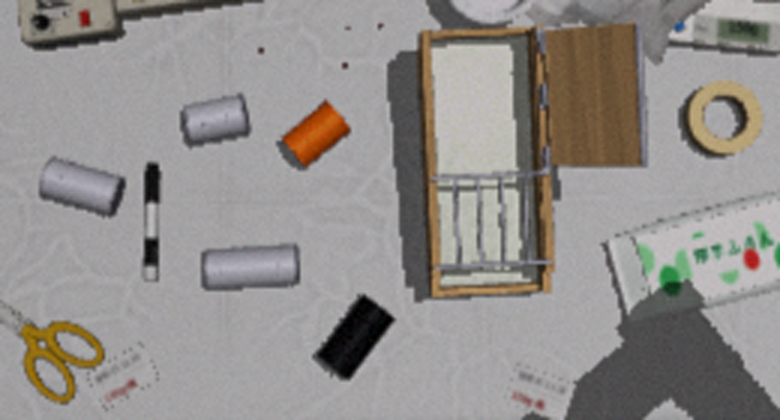

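The crop shows silver tins at crop (215,119), (82,187) and (250,267), which are short, mid and long. Orange (315,134) and black (354,337) are the look-alikes. The rack's back wall is up, the wires are on the lower half, and the flap hinges on the right. Next I measure all of these.

Run:
```python
from h import *
t=cv2.imread("pics/top0.png").astype(int)
m=((t[...,0]-t[...,2]>=4)).astype(np.uint8)*255
m=cv2.medianBlur(m,3)
m2=np.zeros_like(m);m2[175:265,195:320]=m[175:265,195:320]
cs,_=cv2.findContours(m2,cv2.RETR_EXTERNAL,cv2.CHAIN_APPROX_NONE)
for c in cs:
    if cv2.contourArea(c)<150: continue
    r=cv2.minAreaRect(c);b=cv2.boxPoints(r)
    P=np.array([plane("top",*p,23)[:2] for p in b])
    e=[P[1]-P[0],P[2]-P[1]];L=[np.linalg.norm(x) for x in e];k=int(np.argmax(L));
    print(r[0],"ctr",plane("top",*r[0],23)[:2],"L",L,"axis deg",np.degrees(np.arctan2(e[k][1],e[k][0]))%180)
# rack corners, at top of cheeks; crop/3+(190,155)
for nm,c,z in [("backL",(422,32),0),("backR",(541,28),0),("frontL",(431,297),0),("frontR",(550,290),0),
  ("xbarR_L",(434,177),0),("flap far top",(637,25),0),("flap far bot",(643,164),0),("flap hinge top",(542,32),137),("flap hinge bot",(549,167),137)]:
    u,v=c[0]/3+190,c[1]/3+155
    print(nm,round(u,1),round(v,1),[plane("top",u,v,zz)[:2] for zz in (60,80,100,137)])
```

```text
(273.04473876953125, 243.71597290039062) ctr [416.68 138.71] L [np.float64(100.95320958531909), np.float64(41.551809831424364)] axis deg 93.33167492900853
(216.25, 216.25) ctr [508.21 328.42] L [np.float64(42.87719183246261), np.float64(87.19696806822624)] axis deg 71.4417530781232
(261.5645751953125, 194.44662475585938) ctr [580.73 178.58] L [np.float64(71.18726708099497), np.float64(43.9464060535452)] axis deg 102.94310481198853
backL 330.7 165.7 [array([670.47, -52.25]), array([666.5 , -51.48]), array([662.52, -50.72]), array([655.17, -49.31])]
backR 370.3 164.3 [array([ 674.42, -182.76]), array([ 670.38, -180.06]), array([ 666.35, -177.36]), array([ 658.89, -172.36])]
frontL 333.7 254.0 [array([382.82, -59.38]), array([383.11, -58.52]), array([383.41, -57.65]), array([383.95, -56.04])]
frontR 373.3 251.7 [array([ 389.71, -186.55]), array([ 389.9 , -183.79]), array([ 390.09, -181.04]), array([ 390.45, -175.94])]
xbarR_L 334.7 214.0 [array([511.16, -63.84]), array([509.55, -62.91]), array([507.94, -61.97]), array([504.96, -60.24])]
flap far top 402.3 163.3 [array([ 677.35, -288.13]), array([ 673.27, -283.86]), array([ 669.2, -279.6]), array([ 661.65, -271.71])]
flap far bot 404.3 209.7 [array([ 524.34, -290.02]), array([ 522.54, -285.73]), array([ 520.73, -281.44]), array([ 517.39, -273.49])]
flap hinge top 370.7 165.7 [array([ 669.95, -183.77]), array([ 665.99, -181.05]), array([ 662.02, -178.34]), array([ 654.68, -173.31])]
flap hinge bot 373.0 210.7 [array([ 521.49, -188.28]), array([ 519.73, -185.5 ]), array([ 517.97, -182.72]), array([ 514.71, -177.57])]
```

```bash
cat > p.py <<'E'
from h import *
def pl(start,psi0,*wps):
    c,s=np.cos(np.radians(psi0)),np.sin(np.radians(psi0))
    M=np.array([[c,s,0],[s,-c,0],[0,0,-1]])  # columns tool x,y,z
    for w in wps:
        d=M.T@(np.array(w[:3],float)-start)
        print(w,"slide",np.round(d,1),"dz",round(-((w[3]-psi0+180)%360-180)/8,2))
E
python3 - <<'E'
from p import *
pl((254.7,-570.7,231.3),-156,(450,-180,260,-110))
pl((450,-180,260),-110,(580.7,178.6,110,-77))
pl((580.7,178.6,110),-77,(580.7,178.6,4,-77))
pl((580.7,178.6,4),-77,(580.7,178.6,190,-77),(585,-112.5,190,-91.8+3.6))
E
```

```text
(450, -180, 260, -110) slide [-337.3  277.5  -28.7] dz -5.75
(580.7, 178.6, 110, -77) slide [-381.7   -0.2  150. ] dz -4.12
(580.7, 178.6, 4, -77) slide [  0.   0. 106.] dz 0.0
(580.7, 178.6, 190, -77) slide [   0.    0. -186.] dz 0.0
(585, -112.5, 190, -88.2) slide [ 284.6   61.3 -186. ] dz 1.4
```

Request:
step_arm --motion '[{"slide": [-337.3, 277.5, -28.7], "dr": [0, 0, -5.75], "jaw": 85}, {"slide": [-337.3, 277.5, -28.7], "dr": [0, 0, -5.75], "jaw": 85}, {"slide": [-337.3, 277.5, -28.7], "dr": [0, 0, -5.75], "jaw": 85}, {"slide": [-337.3, 277.5, -28.7], "dr": [0, 0, -5.75], "jaw": 85}, {"slide": [-337.3, 277.5, -28.7], "dr": [0, 0, -5.75], "jaw": 85}, {"slide": [-337.3, 277.5, -28.7], "dr": [0, 0, -5.75], "jaw": 85}, {"slide": [-337.3, 277.5, -28.7], "dr": [0, 0, -5.75], "jaw": 85}, {"slide": [-337.3, 277.5, -28.7], "dr": [0, 0, -5.75], "jaw": 85}]'

```text
clock: 1.1
position: [451.2, -176.6, 260.1]
ee_rot: [-0.577, 0.817, -0.0, 0.0]
contact_force: [-1.3, -0.3, 0.6]
gripper_width: 84.9
grasp_force: 0.0
```

Request:
step_arm --motion '[{"slide": [-381.7, 0, 0], "dr": [0, 0, -4.12], "jaw": 85}, {"slide": [-381.7, 0, 0], "dr": [0, 0, -4.12], "jaw": 85}, {"slide": [-381.7, 0, 0], "dr": [0, 0, -4.12], "jaw": 85}, {"slide": [-381.7, 0, 75], "dr": [0, 0, -4.12], "jaw": 85}, {"slide": [-381.7, 0, 150], "dr": [0, 0, -4.12], "jaw": 85}, {"slide": [-381.7, 0, 150], "dr": [0, 0, -4.12], "jaw": 85}, {"slide": [-381.7, 0, 150], "dr": [0, 0, -4.12], "jaw": 85}, {"slide": [-381.7, 0, 150], "dr": [0, 0, -4.12], "jaw": 85}]'

```text
clock: 2.1
position: [578.2, 179.1, 104.6]
ee_rot: [0.783, -0.622, -0.002, 0.004]
contact_force: [-0.1, -0.6, 0.2]
gripper_width: 85.5
grasp_force: 0.0
```

Run:
```python
from p import *
s=arm.read_state();pose=(s["position"],s["ee_rot"]);print(s["position"],s["ee_rot"],s["clock"])
im=optics.get_image("wrist");cv2.imwrite("pics/w1.png",im)
a=np.radians(102.9)
for k in(-33,0,33):print(proj("wrist",(580.7+k*np.cos(a),178.6+k*np.sin(a),46),pose))
```

```text
[578.19 179.08 104.64] [ 0.78 -0.62 -0.    0.  ] 2.1
[319.36 169.79]
[319.45 216.03]
[319.58 257.41]
```

View pics/w1.png

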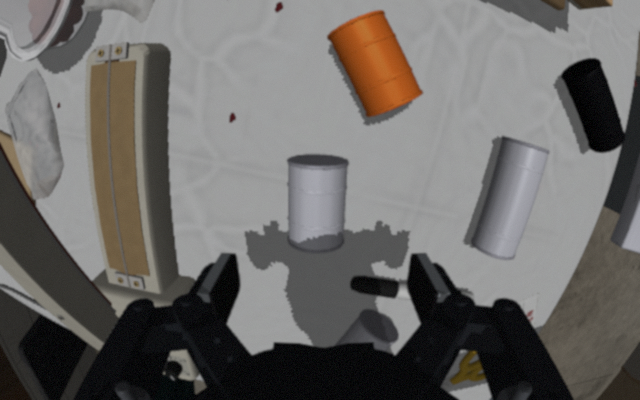

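The wrist view shows the short tin centred between the fingers (column 318, top surface rows 168–250), matching the prediction within about 3 mm. I check the settled pose next.

Request:
step_arm --motion '[{"slide": [0, 0, 60], "dr": [0, 0, 0], "jaw": 85}, {"slide": [0, 0, 92], "dr": [0, 0, 0], "jaw": 85}, {"slide": [0, 0, 98], "dr": [0, 0, 0], "jaw": 85}, {"slide": [0, 0, 98], "dr": [0, 0, 0], "jaw": 85}, {"slide": [0, 0, 98], "dr": [0, 0, 0], "jaw": 46}, {"slide": [0, 0, 98], "dr": [0, 0, 0], "jaw": 40}, {"slide": [0, 0, 98], "dr": [0, 0, 0], "jaw": 40}, {"slide": [0, 0, 98], "dr": [0, 0, 0], "jaw": 40}]'

```text
clock: 3.15
position: [581.1, 179.6, 13.9]
ee_rot: [0.783, -0.622, 0.001, -0.001]
contact_force: [-0.1, -0.0, 6.2]
gripper_width: 44.1
grasp_force: 61.2
```

Request:
step_arm --motion '[{"slide": [0, 0, 0], "dr": [0, 0, 0], "jaw": 70}, {"slide": [0, 0, 0], "dr": [0, 0, 0], "jaw": 70}, {"slide": [0, 0, 8], "dr": [0, 0, 0], "jaw": 70}, {"slide": [0, 0, 8], "dr": [0, 0, 0], "jaw": 70}, {"slide": [0, 0, 8], "dr": [0, 0, 0], "jaw": 40}, {"slide": [0, 0, 8], "dr": [0, 0, 0], "jaw": 40}, {"slide": [0, 0, 8], "dr": [0, 0, 0], "jaw": 40}, {"slide": [0, 0, 8], "dr": [0, 0, 0], "jaw": 40}]'

```text
clock: 4.15
position: [580.1, 179.1, 4.2]
ee_rot: [0.783, -0.622, 0.0, -0.0]
contact_force: [0.7, -0.3, 1.1]
gripper_width: 44.5
grasp_force: 61.1
```

Request:
step_arm --motion '[{"slide": [0, 0, -62], "dr": [0, 0, 0], "jaw": 40}, {"slide": [0, 0, -124], "dr": [0, 0, 0], "jaw": 40}, {"slide": [40, 10, -186], "dr": [0, 0, 0.4], "jaw": 40}, {"slide": [98, 22, -186], "dr": [0, 0, 1.4], "jaw": 40}, {"slide": [158, 35, -186], "dr": [0, 0, 1.4], "jaw": 40}, {"slide": [215, 47, -186], "dr": [0, 0, 1.4], "jaw": 40}, {"slide": [265, 57, -186], "dr": [0, 0, 1.4], "jaw": 40}, {"slide": [284.6, 61.3, -186], "dr": [0, 0, 1.4], "jaw": 40}]'

```text
clock: 5.15
position: [583.3, -114.7, 189.4]
ee_rot: [0.717, -0.697, -0.001, 0.0]
contact_force: [0.9, 0.0, -1.2]
gripper_width: 44.8
grasp_force: 61.7
```

Run:
```python
from p import *
im=optics.get_image("scene");a=optics.get_image("top")
cv2.imwrite("pics/c2.png",np.hstack([cv2.resize(im[100:300,230:430],None,fx=2,fy=2),cv2.resize(a[130:270,280:420],(400,400))]))
```

```text
(no output)
```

View pics/c2.png

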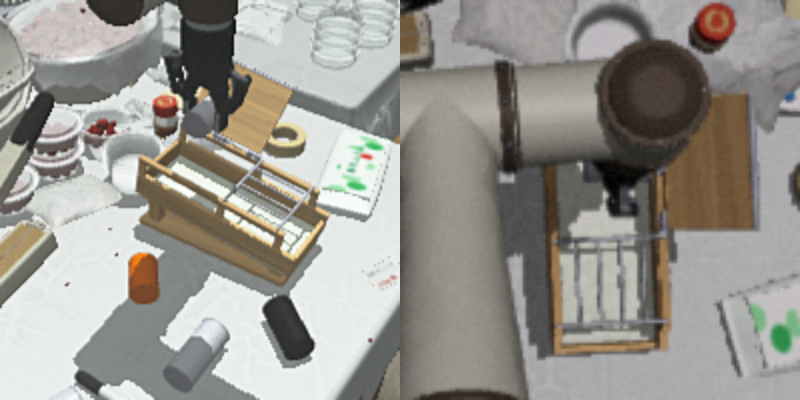

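The tin is held over the open hatch (crop 200,118), clear of the flap and wires. Descending now.

Request:
step_arm --motion '[{"slide": [0, 0, 40], "dr": [0, 0, 0], "jaw": 40}, {"slide": [0, 0, 80], "dr": [0, 0, 0], "jaw": 40}, {"slide": [0, 0, 100], "dr": [0, 0, 0], "jaw": 40}, {"slide": [0, 0, 107], "dr": [0, 0, 0], "jaw": 40}, {"slide": [0, 0, 110], "dr": [0, 0, 0], "jaw": 40}, {"slide": [0, 0, 110], "dr": [0, 0, 0], "jaw": 40}, {"slide": [0, 0, 110], "dr": [0, 0, 0], "jaw": 40}, {"slide": [0, 0, 110], "dr": [0, 0, 0], "jaw": 40}]'

```text
clock: 6.25
position: [584.6, -112.1, 80.7]
ee_rot: [0.718, -0.696, 0.0, -0.0]
contact_force: [-0.6, -0.3, -1.2]
gripper_width: 44.4
grasp_force: 61.7
```

Run:
```python
from p import *
im=optics.get_image("scene");s=arm.read_state();w=optics.get_image("wrist")
cv2.imwrite("pics/c3.png",np.hstack([cv2.resize(im[100:300,230:430],None,fx=2,fy=2),w[:,100:500]]))
```

```text
(no output)
```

View pics/c3.png

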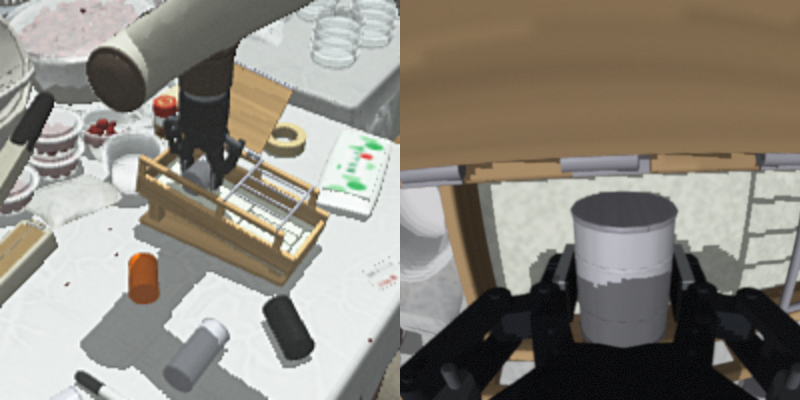

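The tin is in the hatch, square across the lane and clear of the flap. I release it and rise.

Request:
step_arm --motion '[{"slide": [0, 0, 4], "dr": [0, 0, 0], "jaw": 40}, {"slide": [0, 0, 4], "dr": [0, 0, 0], "jaw": 66}, {"slide": [0, 0, 4], "dr": [0, 0, 0], "jaw": 66}, {"slide": [0, 0, 4], "dr": [0, 0, 0], "jaw": 66}, {"slide": [0, 0, -20], "dr": [0, 0, 0], "jaw": 66}, {"slide": [0, 0, -60], "dr": [0, 0, 0], "jaw": 66}, {"slide": [0, 0, -110], "dr": [0, 0, 0], "jaw": 66}, {"slide": [0, 0, -110], "dr": [0, 0, 0], "jaw": 66}]'

```text
clock: 7.35
position: [587.1, -112.3, 195.3]
ee_rot: [0.718, -0.696, 0.004, -0.004]
contact_force: [0.4, 0.9, 0.0]
gripper_width: 65.8
grasp_force: 0.0
```

Run:
```python
from p import *
im=optics.get_image("scene");w=optics.get_image("wrist")
cv2.imwrite("pics/c4.png",np.hstack([cv2.resize(im[100:300,230:430],None,fx=2,fy=2),w[:,100:500]]))
pl((585,-112.5,190),-88.2,(560,80,190,-100),(508.2,327.4,110,-108.6))
pl((508.2,327.4,110),-108.6,(508.2,327.4,4,-108.6),(508.2,327.4,190,-108.6),(585,-112.5,190,-88.2))
```

```text
(560, 80, 190, -100) slide [-193.2   18.9    0. ] dz 1.48
(508.2, 327.4, 110, -108.6) slide [-442.1   62.9   80. ] dz 2.55
(508.2, 327.4, 4, -108.6) slide [  0.   0. 106.] dz -0.0
(508.2, 327.4, 190, -108.6) slide [  0.   0. -80.] dz -0.0
(585, -112.5, 190, -88.2) slide [ 392.4 -213.1  -80. ] dz -2.55
```

View pics/c4.png

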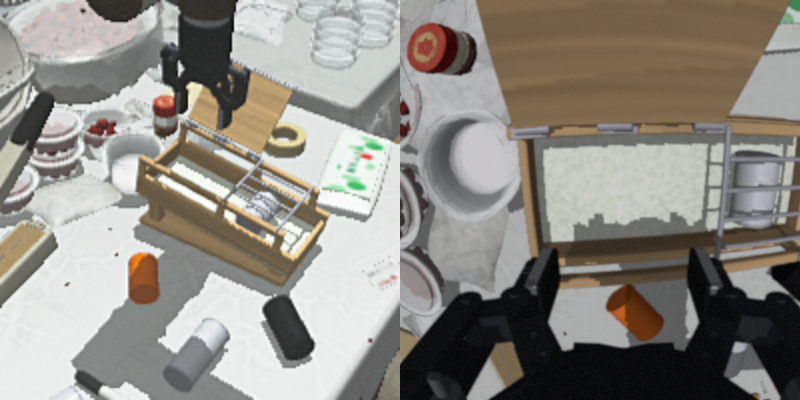

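The short tin is rolling down under the wires (crop 260,210), square across the lane. Next is the mid tin.

Request:
step_arm --motion '[{"slide": [-442, 63, 10], "dr": [0, 0, 2.55], "jaw": 85}, {"slide": [-442, 63, 10], "dr": [0, 0, 2.55], "jaw": 85}, {"slide": [-442, 63, 10], "dr": [0, 0, 2.55], "jaw": 85}, {"slide": [-442, 63, 10], "dr": [0, 0, 2.55], "jaw": 85}, {"slide": [-442, 63, 40], "dr": [0, 0, 2.55], "jaw": 85}, {"slide": [-442, 63, 80], "dr": [0, 0, 2.55], "jaw": 85}, {"slide": [-442, 63, 80], "dr": [0, 0, 2.55], "jaw": 85}, {"slide": [-442, 63, 80], "dr": [0, 0, 2.55], "jaw": 85}]'

```text
clock: 8.45
position: [505.2, 329.2, 106.6]
ee_rot: [-0.585, 0.811, -0.0, -0.003]
contact_force: [0.4, -0.3, -0.4]
gripper_width: 85.1
grasp_force: 0.0
```

Run:
```python
from p import *
s=arm.read_state();pose=(s["position"],s["ee_rot"])
im=optics.get_image("wrist");t=optics.get_image("top")
a=np.radians(71.4);pts=[(508.2+k*np.cos(a),327.4+k*np.sin(a),46) for k in(-41.5,41.5)]
q=[proj("wrist",p,pose) for p in pts];print(q)
for x in q: cv2.drawMarker(im,tuple(int(v) for v in x),(0,0,255),0,12)
cv2.imwrite("pics/c5.png",np.hstack([im[:,100:500],cv2.resize(t[130:270,280:420],(400,400))]))
```

```text
[array([318.74, 157.06]), array([319.16, 266.25])]
```

View pics/c5.png

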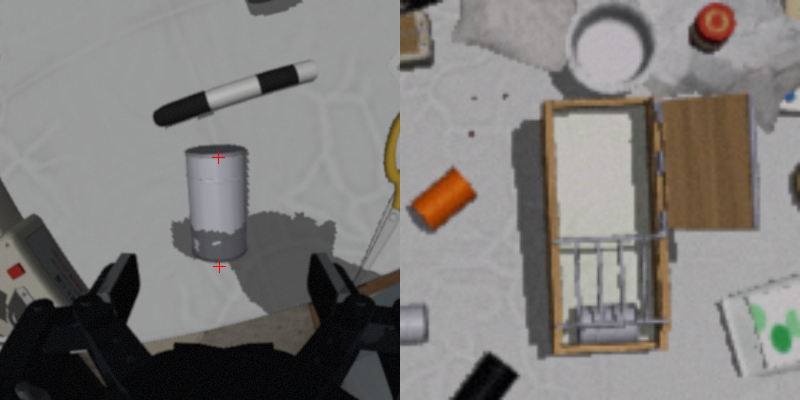

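The short tin rests at the stop (right half, 608,323). The mid tin lies between the fingers, in line within 4 mm. Grasping it.

Request:
step_arm --motion '[{"slide": [3, 0, 50], "dr": [0, 0, 0], "jaw": 85}, {"slide": [3, 0, 90], "dr": [0, 0, 0], "jaw": 85}, {"slide": [3, 0, 104], "dr": [0, 0, 0], "jaw": 85}, {"slide": [3, 0, 106], "dr": [0, 0, 0], "jaw": 85}, {"slide": [3, 0, 106], "dr": [0, 0, 0], "jaw": 60}, {"slide": [3, 0, 106], "dr": [0, 0, 0], "jaw": 40}, {"slide": [3, 0, 106], "dr": [0, 0, 0], "jaw": 40}, {"slide": [3, 0, 106], "dr": [0, 0, 0], "jaw": 40}]'

```text
clock: 9.55
position: [507.3, 325.7, 6.0]
ee_rot: [-0.584, 0.812, 0.0, 0.002]
contact_force: [-1.2, -1.2, 5.9]
gripper_width: 44.4
grasp_force: 60.6
```

Run:
```python
from p import *
s=arm.read_state();print(s["position"],s["contact_force"],s["gripper_width"],s["grasp_force"])
a=np.radians(-108.6);x,y=508.2+3*np.cos(a),327.4+3*np.sin(a)
pl((x,y,4),-108.6,(x,y,190,-108.6),(560,80,190,-100),(585,-112.5,190,-88.2))
```

```text
[507.3  325.67   5.96] [-1.22 -1.18  5.86] 44.42772320549406 60.631420612335205
(np.float64(507.2431220721058), np.float64(324.5566947699712), 190, -108.6) slide [   0.    0. -186.] dz -0.0
(560, 80, 190, -100) slide [ 215. -128. -186.] dz -1.07
(585, -112.5, 190, -88.2) slide [ 389.4 -213.1 -186. ] dz -2.55
```

Request:
step_arm --motion '[{"slide": [0, 0, -60], "dr": [0, 0, 0], "jaw": 40}, {"slide": [0, 0, -120], "dr": [0, 0, 0], "jaw": 40}, {"slide": [30, -18, -170], "dr": [0, 0, 0], "jaw": 40}, {"slide": [75, -45, -186], "dr": [0, 0, -0.3], "jaw": 40}, {"slide": [125, -74, -186], "dr": [0, 0, -0.6], "jaw": 40}, {"slide": [175, -104, -186], "dr": [0, 0, -1.07], "jaw": 40}, {"slide": [215, -128, -186], "dr": [0, 0, -1.07], "jaw": 40}, {"slide": [215, -128, -186], "dr": [0, 0, -1.07], "jaw": 40}]'

```text
clock: 10.55
position: [558.9, 77.3, 189.9]
ee_rot: [-0.641, 0.768, 0.0, -0.0]
contact_force: [-0.3, -0.1, -0.9]
gripper_width: 44.6
grasp_force: 61.2
```

Run:
```python
from p import *
s=arm.read_state();print(s["position"],s["ee_rot"],s["contact_force"],s["gripper_width"])
pl((560,80,190),-100,(585,-112.5,190,-88.2),(585,-112.5,80,-88.2))
```

```text
[558.89  77.32 189.94] [-0.64  0.77  0.   -0.  ] [-0.3  -0.11 -0.85] 44.60186771462937
(585, -112.5, 190, -88.2) slide [185.2 -58.    0. ] dz -1.48
(585, -112.5, 80, -88.2) slide [185.2 -58.  110. ] dz -1.48
```

Request:
step_arm --motion '[{"slide": [50, -16, 0], "dr": [0, 0, -0.5], "jaw": 40}, {"slide": [105, -33, 0], "dr": [0, 0, -1], "jaw": 40}, {"slide": [155, -49, 0], "dr": [0, 0, -1.48], "jaw": 40}, {"slide": [185.2, -58, 0], "dr": [0, 0, -1.48], "jaw": 40}, {"slide": [185.2, -58, 10], "dr": [0, 0, -1.48], "jaw": 40}, {"slide": [185.2, -58, 40], "dr": [0, 0, -1.48], "jaw": 40}, {"slide": [185.2, -58, 50], "dr": [0, 0, -1.48], "jaw": 40}, {"slide": [185.2, -58, 50], "dr": [0, 0, -1.48], "jaw": 40}]'

```text
clock: 11.55
position: [583.6, -111.3, 139.4]
ee_rot: [0.719, -0.695, -0.001, 0.001]
contact_force: [0.5, -1.1, -1.0]
gripper_width: 44.3
grasp_force: 61.2
```

Request:
step_arm --motion '[{"slide": [0, 0, 40], "dr": [0, 0, 0], "jaw": 40}, {"slide": [0, 0, 58], "dr": [0, 0, 0], "jaw": 40}, {"slide": [0, 0, 63], "dr": [0, 0, 0], "jaw": 40}, {"slide": [0, 0, 63], "dr": [0, 0, 0], "jaw": 40}, {"slide": [0, 0, 63], "dr": [0, 0, 0], "jaw": 40}, {"slide": [0, 0, 63], "dr": [0, 0, 0], "jaw": 40}, {"slide": [0, 0, 63], "dr": [0, 0, 0], "jaw": 40}, {"slide": [0, 0, 63], "dr": [0, 0, 0], "jaw": 40}]'

```text
clock: 12.55
position: [584.1, -112.2, 77.2]
ee_rot: [0.718, -0.696, 0.0, -0.0]
contact_force: [-0.4, 0.3, -0.7]
gripper_width: 44.5
grasp_force: 61.3
```

Run:
```python
from p import *
im=optics.get_image("scene");w=optics.get_image("wrist")
cv2.imwrite("pics/c6.png",np.hstack([cv2.resize(im[100:300,230:430],None,fx=2,fy=2),w[:,100:500]]))
```

```text
(no output)
```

View pics/c6.png

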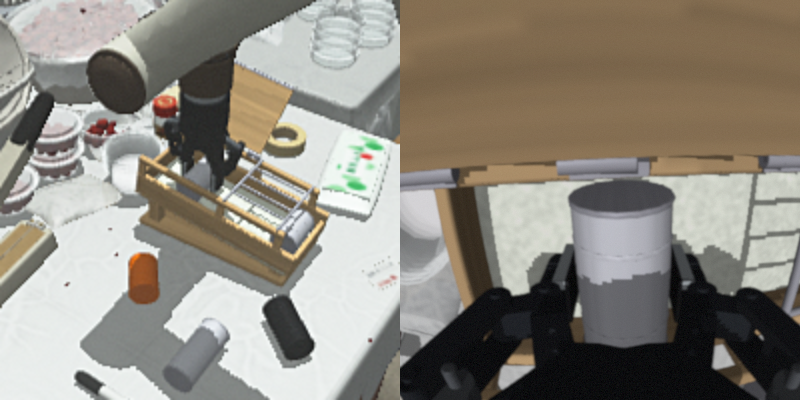

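The mid tin is square in the hatch. Releasing it.

Request:
step_arm --motion '[{"slide": [0, 0, 0], "dr": [0, 0, 0], "jaw": 66}, {"slide": [0, 0, 0], "dr": [0, 0, 0], "jaw": 66}, {"slide": [0, 0, 0], "dr": [0, 0, 0], "jaw": 66}, {"slide": [0, 0, -20], "dr": [0, 0, 0], "jaw": 66}, {"slide": [0, 0, -60], "dr": [0, 0, 0], "jaw": 66}, {"slide": [0, 0, -113], "dr": [0, 0, 0], "jaw": 66}, {"slide": [0, 0, -113], "dr": [0, 0, 0], "jaw": 66}, {"slide": [0, 0, -113], "dr": [0, 0, 0], "jaw": 66}]'

```text
clock: 13.65
position: [583.5, -112.1, 189.8]
ee_rot: [0.718, -0.696, -0.0, -0.0]
contact_force: [-0.1, -1.1, -0.6]
gripper_width: 66.1
grasp_force: 0.0
```

Run:
```python
from p import *
s=arm.read_state();pose=(s["position"],s["ee_rot"]);print(*pose)
w=optics.get_image("wrist");cv2.imwrite("pics/w7.png",w);t=optics.get_image("top");cv2.imwrite("pics/t7.png",t)
np.savez("w7.npz",p=pose[0],q=pose[1])
w0=cv2.imread("pics/w7.png")
for c in(270,300,340,370):
    col=w0[110:290,c-3:c+4].mean(1).astype(int)
    print(c,[f"{110+i}:{a[0]},{a[2]}" for i,a in enumerate(col)if i%3==0])
for y in(-60,-112,-168):
  for z in(67,101,137): print(y,z,proj("wrist",(585,y,z),pose))
```

```text
[ 583.53 -112.1   189.77] [ 0.72 -0.7  -0.   -0.  ]
270 ['110:77,126', '113:76,124', '116:76,123', '119:78,128', '122:79,131', '125:63,103', '128:86,142', '131:99,161', '134:94,154', '137:88,102', '140:103,107', '143:101,104', '146:100,104', '149:161,166', '152:188,195', '155:192,199', '158:189,195', '161:193,199', '164:189,195', '167:184,191', '170:188,194', '173:194,200', '176:196,202', '179:194,200', '182:193,200', '185:194,201', '188:194,200', '191:195,201', '194:190,196', '197:187,194', '200:186,192', '203:185,192', '206:186,192', '209:183,189', '212:187,193', '215:191,198', '218:188,193', '221:186,192', '224:175,181', '227:178,184', '230:174,180', '233:170,176', '236:173,178', '239:175,181', '242:115,127', '245:42,69', '248:39,65', '251:36,59', '254:33,56', '257:37,62', '260:53,88', '263:57,95', '266:61,96', '269:162,164', '272:174,172', '275:102,108', '278:34,58', '281:78,129', '284:96,158', '287:96,158']
300 ['110:77,124', '113:75,123', '116:75,124', '119:79,130', '122:81,132', '125:147,142', '128:135,128', '131:111,107', '134:120,129', '137:106,110', '140:104,107', '143:103,
[... 1935 characters left out ...]
90,197', '188:188,195', '191:187,193', '194:189,196', '197:189,195', '200:186,193', '203:186,192', '206:193,200', '209:191,198', '212:181,187', '215:138,143', '218:134,139', '221:108,112', '224:104,107', '227:101,104', '230:102,105', '233:97,101', '236:42,62', '239:32,54', '242:33,57', '245:34,57', '248:37,60', '251:46,75', '254:56,94', '257:59,96', '260:79,93', '263:94,93', '266:78,81', '269:32,54', '272:38,64', '275:48,80', '278:49,80', '281:69,84', '284:94,93', '287:92,92']
-60 67 [320.35 242.5 ]
-60 101 [320.05 260.23]
-60 137 [319.67 283.84]
-112 67 [321.9  190.31]
-112 101 [321.77 202.89]
-112 137 [321.6  220.39]
-168 67 [323.81 127.57]
-168 101 [323.94 131.83]
-168 137 [324.13 137.94]
```

The lane edges measured in this wrist image come out 108 mm apart, as they should. I will refine them for the 100 mm tin and plan the trip to it.

Run:
```python
from p import *
d=np.load("w7.npz");pose=(d["p"],d["q"]);w=cv2.imread("pics/w7.png").astype(float)
def edge(c,lo,hi,ch=2):
    col=cv2.GaussianBlur(w[:,c-2:c+3,ch].mean(1).reshape(-1,1),(1,5),1).ravel();g=np.gradient(col)[lo:hi];i=np.argmax(abs(g));return lo+i
fl=[];rr=[];ct=[]
for c in range(255,390,5):
    mid=241-(c-300)*.075
    f=edge(c,int(mid-5),int(mid+6));fl.append(plane("wrist",c,f,67,pose))
    k=edge(c,int(mid+11),int(mid+18));ct.append(plane("wrist",c,k,101,pose))
    if not(285<c<335):
        r=edge(c,131,141);rr.append(plane("wrist",c,r,136,pose))
for n,a in(("floorL",fl),("cheektopL",ct),("railR",rr)):
    a=np.array(a);p=np.polyfit(a[:,0]-585,a[:,1],1);print(n,p[1],"yaw",np.degrees(p[0]),"res",np.std(a[:,1]-np.polyval(p,a[:,0]-585)))
pl((585,-112.5,190),-88.2,(416.7,136,110,-86.7))
# tins in top view now
t=cv2.imread("pics/t7.png");b=((t[...,0].astype(int)-t[...,2])>=4).astype(np.uint8)*255;b[:, :320]=0;b[:,380:]=0;b[:205]=0;b[265:]=0
n,l,st,ce=cv2.connectedComponentsWithStats(b)
for i in range(1,n):
    if st[i,4]>60: print(st[i],ce[i])
for p in((411,-117.7,67),(456,-116,73)):print(proj("top",p))
```

```text
floorL -64.1178709057741 yaw 6.3526186593805 res 0.3051470341138764
cheektopL -64.79255581745531 yaw 6.433780726162885 res 0.5153446651267263
railR -171.1231845268185 yaw 2.7913495984562324 res 0.7483156515137167
(416.7, 136, 110, -86.7) slide [-253.7  160.4   80. ] dz -0.19
[337 215  36  35 593] [352.9  234.78]
[351.94 245.05]
[351.36 230.84]
```

Request:
step_arm --motion '[{"slide": [-50, 20, 0], "dr": [0, 0, -0.19], "jaw": 66}, {"slide": [-105, 45, 0], "dr": [0, 0, -0.19], "jaw": 85}, {"slide": [-155, 75, 0], "dr": [0, 0, -0.19], "jaw": 85}, {"slide": [-205, 110, 20], "dr": [0, 0, -0.19], "jaw": 85}, {"slide": [-253.7, 145, 50], "dr": [0, 0, -0.19], "jaw": 85}, {"slide": [-253.7, 160.4, 80], "dr": [0, 0, -0.19], "jaw": 85}, {"slide": [-253.7, 160.4, 80], "dr": [0, 0, -0.19], "jaw": 85}, {"slide": [-253.7, 160.4, 80], "dr": [0, 0, -0.19], "jaw": 85}]'

```text
clock: 14.75
position: [416.7, 136.5, 110.4]
ee_rot: [0.728, -0.686, 0.0, -0.0]
contact_force: [-0.1, 0.2, -0.0]
gripper_width: 84.9
grasp_force: 0.0
```

Run:
```python
from p import *
s=arm.read_state();pose=(s["position"],s["ee_rot"]);print(pose[0])
w=optics.get_image("wrist");cv2.imwrite("pics/w8.png",w);np.savez("w8.npz",p=pose[0],q=pose[1])
t=w.astype(int);b=((t[...,0]-t[...,2])>=5).astype(np.uint8)*255
b=cv2.morphologyEx(b,cv2.MORPH_OPEN,np.ones((5,5)))
n,l,st,ce=cv2.connectedComponentsWithStats(b)
for i in range(1,n):
    if st[i,4]>1500:
        print(st[i],ce[i]); r=cv2.minAreaRect(np.argwhere(l==i)[:,::-1].astype(np.float32));print(r)
a=np.radians(93.3)
for k in(-50,50):print(proj("wrist",(416.7+k*np.cos(a),138.7+k*np.sin(a),46),pose))
print(proj("wrist",(416.7-50*np.cos(a),138.7-50*np.sin(a),0),pose))
for c in(310,320,330):print([f"{r}:{t[r,c-2:c+3,0].mean():.0f},{t[r,c-2:c+3,2].mean():.0f}" for r in range(130,290,3)])
```

```text
[416.69 136.48 110.39]
[ 559    0   81  227 9503] [599.85 123.62]
((599.1900024414062, 112.71685028076172), (77.0526351928711, 226.63784790039062), 0.8859466314315796)
[ 293  142   55   98 4593] [319.2 188.1]
((320.0, 190.5), (97.0, 54.0), 90.0)
[323.6  147.78]
[323.59 275.87]
[323.54 138.95]
['130:160,159', '133:159,158', '136:93,92', '139:61,57', '142:86,81', '145:133,126', '148:166,158', '151:171,162', '154:171,163', '157:171,162', '160:171,163', '163:170,162', '166:170,162', '169:170,162', '172:166,158', '175:170,162', '178:171,162', '181:171,162', '184:170,162', '187:170,162', '190:170,162', '193:170,162', '196:169,161', '199:170,162', '202:169,160', '205:169,161', '208:169,161', '211:169,161', '214:169,161', '217:169,160', '220:169,161', '223:169,161', '226:169,161', '229:169,161', '232:169,160', '235:169,161', '238:149,142', '241:94,89', '244:94,89', '247:90,86', '250:92,88', '253:92,88', '256:93,89', '259:93,89', '262:92,89', '265:93,88', '268:71,67', '271:84,83', '274:86,86', '277:87,87', '280:86,86', '283:86,86', '286:85,85', '289:87,86']
['130:159,158', '133:161,159', '136
[... 800 characters left out ...]
8', '145:126,120', '148:158,150', '151:163,155', '154:162,154', '157:163,155', '160:162,154', '163:163,154', '166:162,154', '169:160,152', '172:158,151', '175:162,155', '178:162,155', '181:163,155', '184:163,154', '187:162,154', '190:162,154', '193:161,154', '196:161,152', '199:161,154', '202:161,153', '205:162,154', '208:162,154', '211:161,153', '214:161,154', '217:161,153', '220:161,153', '223:161,153', '226:161,153', '229:160,153', '232:147,139', '235:90,86', '238:90,86', '241:90,85', '244:90,85', '247:87,82', '250:89,85', '253:90,85', '256:89,84', '259:90,85', '262:89,85', '265:89,84', '268:72,68', '271:82,81', '274:86,86', '277:86,85', '280:87,87', '283:87,87', '286:87,86', '289:87,87']
```

The long tin appears as a single silver blob at (320,190), its axis aligned with the tool. In the wrist camera's frame its centre is at y≈134.7. Grasping it.

Request:
step_arm --motion '[{"slide": [1.5, -3, 50], "dr": [0, 0, 0], "jaw": 85}, {"slide": [1.5, -3, 90], "dr": [0, 0, 0], "jaw": 85}, {"slide": [1.5, -3, 104], "dr": [0, 0, 0], "jaw": 85}, {"slide": [1.5, -3, 106], "dr": [0, 0, 0], "jaw": 85}, {"slide": [1.5, -3, 106], "dr": [0, 0, 0], "jaw": 60}, {"slide": [1.5, -3, 106], "dr": [0, 0, 0], "jaw": 40}, {"slide": [1.5, -3, 106], "dr": [0, 0, 0], "jaw": 40}, {"slide": [1.5, -3, 106], "dr": [0, 0, 0], "jaw": 40}]'

```text
clock: 15.8
position: [419.6, 135.4, 5.3]
ee_rot: [0.728, -0.686, 0.0, -0.001]
contact_force: [-1.2, -2.0, 6.1]
gripper_width: 44.2
grasp_force: 60.5
```

Run:
```python
from p import *
pl((419.8,134.7,4),-86.7,(419.8,134.7,190,-86.7),(500,20,190,-88.2),(585,-117.5,190,-88.2))
pl((500,20,190),-88.2,(585,-117.5,190,-88.2),(585,-117.5,150,-88.2))
```

```text
(419.8, 134.7, 190, -86.7) slide [   0.    0. -186.] dz -0.0
(500, 20, 190, -88.2) slide [ 119.1  -73.5 -186. ] dz 0.19
(585, -117.5, 190, -88.2) slide [ 261.3 -150.4 -186. ] dz 0.19
(585, -117.5, 190, -88.2) slide [140.1 -80.6   0. ] dz -0.0
(585, -117.5, 150, -88.2) slide [140.1 -80.6  40. ] dz -0.0
```

Request:
step_arm --motion '[{"slide": [0, 0, -60], "dr": [0, 0, 0], "jaw": 40}, {"slide": [0, 0, -120], "dr": [0, 0, 0], "jaw": 40}, {"slide": [10, -6, -170], "dr": [0, 0, 0.19], "jaw": 40}, {"slide": [45, -28, -186], "dr": [0, 0, 0.19], "jaw": 40}, {"slide": [90, -55, -186], "dr": [0, 0, 0.19], "jaw": 40}, {"slide": [119.1, -73.5, -186], "dr": [0, 0, 0.19], "jaw": 40}, {"slide": [119.1, -73.5, -186], "dr": [0, 0, 0.19], "jaw": 40}, {"slide": [119.1, -73.5, -186], "dr": [0, 0, 0.19], "jaw": 40}]'

```text
clock: 16.8
position: [498.3, 20.3, 189.8]
ee_rot: [0.718, -0.696, -0.0, 0.0]
contact_force: [0.3, -0.3, -0.8]
gripper_width: 44.5
grasp_force: 62.4
```

Request:
step_arm --motion '[{"slide": [40, -23, 0], "dr": [0, 0, 0], "jaw": 40}, {"slide": [85, -49, 0], "dr": [0, 0, 0], "jaw": 40}, {"slide": [122, -70, 0], "dr": [0, 0, 0], "jaw": 40}, {"slide": [140.1, -80.6, 0], "dr": [0, 0, 0], "jaw": 40}, {"slide": [140.1, -80.6, 15], "dr": [0, 0, 0], "jaw": 40}, {"slide": [140.1, -80.6, 35], "dr": [0, 0, 0], "jaw": 40}, {"slide": [140.1, -80.6, 40], "dr": [0, 0, 0], "jaw": 40}, {"slide": [140.1, -80.6, 40], "dr": [0, 0, 0], "jaw": 40}]'

```text
clock: 17.8
position: [583.6, -116.2, 149.8]
ee_rot: [0.719, -0.695, -0.0, 0.0]
contact_force: [0.3, -0.3, -1.2]
gripper_width: 44.2
grasp_force: 62.3
```

Run:
```python
from p import *
s=arm.read_state();pose=(s["position"],s["ee_rot"]);print(pose[0],s["contact_force"])
w=optics.get_image("wrist");cv2.imwrite("pics/w9.png",w);t=w.astype(int)
for c in(300,320,340):print(c,[f"{r}:{t[r,c-2:c+3,0].mean():.0f},{t[r,c-2:c+3,2].mean():.0f}" for r in range(90,330,3)])
z=pose[0][2]+19
for y in(-117.5-50,-117.5+50):
  print("tin top",proj("wrist",(585,y,z+23),pose),"bot",proj("wrist",(585,y,z-23),pose))
```

```text
[ 583.57 -116.23  149.82] [ 0.32 -0.25 -1.19]
300 ['90:73,120', '93:72,117', '96:74,120', '99:76,123', '102:77,127', '105:79,128', '108:79,129', '111:81,132', '114:81,132', '117:80,131', '120:81,130', '123:79,129', '126:79,129', '129:80,129', '132:81,134', '135:84,136', '138:109,133', '141:164,154', '144:136,128', '147:128,122', '150:145,139', '153:104,109', '156:106,110', '159:121,125', '162:197,204', '165:143,147', '168:67,63', '171:69,65', '174:70,66', '177:68,64', '180:70,66', '183:70,67', '186:70,67', '189:105,99', '192:149,140', '195:145,137', '198:188,179', '201:188,179', '204:188,179', '207:188,180', '210:188,179', '213:188,179', '216:188,179', '219:188,179', '222:188,179', '225:189,180', '228:188,179', '231:188,179', '234:178,170', '237:186,177', '240:182,173', '243:186,178', '246:187,178', '249:187,178', '252:186,177', '255:187,178', '258:186,177', '261:186,177', '264:187,177', '267:186,176', '270:186,178', '273:185,176', '276:186,177', '279:185,176', '282:182,173', '285:115,109', '288:104,99', '291:104,99', '294:104,99', '297:103,98', '300:103,98', '303:104,99', '306:103,9
[... 1789 characters left out ...]
204:183,174', '207:184,175', '210:183,175', '213:183,174', '216:183,174', '219:182,173', '222:183,174', '225:183,174', '228:183,174', '231:183,173', '234:179,170', '237:176,168', '240:181,172', '243:179,171', '246:181,172', '249:183,173', '252:182,173', '255:183,174', '258:183,174', '261:182,173', '264:182,173', '267:182,173', '270:182,173', '273:183,174', '276:181,173', '279:106,100', '282:102,97', '285:102,97', '288:102,97', '291:101,96', '294:103,98', '297:102,97', '300:101,97', '303:102,97', '306:102,97', '309:102,96', '312:102,98', '315:102,97', '318:102,96', '321:101,96', '324:102,97', '327:101,96']
tin top [325.28 187.42] bot [324.49 160.37]
tin top [318.21 381.18] bot [319.02 323.15]
```

Run:
```python
from p import *
s=arm.read_state();pose=(s["position"],s["ee_rot"]);print(pose[0])
for nm,r,c,z in(("rail",150.5,340,136),("rail",149.5,360,136),("tin bot",165.2,320,144.6),("tin top",190.2,320,190.5)):print(nm,plane("wrist",c,r,z,(np.array([583.57,-116.23,149.82]),pose[1])))
w=cv2.imread("pics/w9.png").astype(int)
for c in (250,260,370,380):print(c,[f"{r}:{w[r,c-2:c+3,0].mean():.0f},{w[r,c-2:c+3,2].mean():.0f}" for r in range(141,166,2)])
```

```text
[ 584.1  -116.42  150.48]
rail [ 577.16 -170.94  136.  ]
rail [ 566.94 -171.87  136.  ]
tin bot [ 587.09 -164.79  144.6 ]
tin top [ 586.68 -166.06  190.5 ]
250 ['141:71,117', '143:98,159', '145:103,168', '147:102,168', '149:103,167', '151:99,161', '153:85,128', '155:99,108', '157:102,105', '159:103,107', '161:121,125', '163:190,196', '165:205,211']
260 ['141:66,110', '143:99,161', '145:102,167', '147:102,166', '149:103,167', '151:95,154', '153:84,114', '155:103,109', '157:105,109', '159:104,108', '161:124,128', '163:187,193', '165:197,203']
370 ['141:87,142', '143:94,153', '145:94,152', '147:87,143', '149:79,110', '151:101,106', '153:106,109', '155:124,129', '157:178,184', '159:197,203', '161:198,204', '163:199,206', '165:199,206']
380 ['141:83,136', '143:94,154', '145:94,153', '147:88,142', '149:81,109', '151:105,109', '153:110,114', '155:112,115', '157:158,164', '159:197,204', '161:194,201', '163:192,199', '165:191,198']
```

The gap at the right rail is 5.3 mm and the ideal is 4 mm, so I shift 1.2 mm right and descend gently.

Request:
step_arm --motion '[{"slide": [1.2, 0, 0], "dr": [0, 0, 0], "jaw": 40}, {"slide": [1.2, 0, 10], "dr": [0, 0, 0], "jaw": 40}, {"slide": [1.2, 0, 20], "dr": [0, 0, 0], "jaw": 40}, {"slide": [1.2, 0, 30], "dr": [0, 0, 0], "jaw": 40}, {"slide": [1.2, 0, 36], "dr": [0, 0, 0], "jaw": 40}, {"slide": [1.2, 0, 40], "dr": [0, 0, 0], "jaw": 40}, {"slide": [1.2, 0, 40], "dr": [0, 0, 0], "jaw": 40}, {"slide": [1.2, 0, 40], "dr": [0, 0, 0], "jaw": 40}]'

```text
clock: 18.85
position: [584.3, -118.4, 110.3]
ee_rot: [0.718, -0.696, 0.0, -0.0]
contact_force: [0.0, 0.5, -2.1]
gripper_width: 44.3
grasp_force: 62.3
```

Request:
step_arm --motion '[{"slide": [0, 0, 8], "dr": [0, 0, 0], "jaw": 40}, {"slide": [0, 0, 16], "dr": [0, 0, 0], "jaw": 40}, {"slide": [0, 0, 24], "dr": [0, 0, 0], "jaw": 40}, {"slide": [0, 0, 30], "dr": [0, 0, 0], "jaw": 40}, {"slide": [0, 0, 33], "dr": [0, 0, 0], "jaw": 40}, {"slide": [0, 0, 33], "dr": [0, 0, 0], "jaw": 40}, {"slide": [0, 0, 33], "dr": [0, 0, 0], "jaw": 40}, {"slide": [0, 0, 33], "dr": [0, 0, 0], "jaw": 40}]'

```text
clock: 19.85
position: [584.2, -118.3, 77.3]
ee_rot: [0.718, -0.696, 0.0, -0.0]
contact_force: [-0.3, 1.0, -1.1]
gripper_width: 44.2
grasp_force: 62.3
```

No contact on the way down, so I release it.

Request:
step_arm --motion '[{"slide": [0, 0, 2], "dr": [0, 0, 0], "jaw": 40}, {"slide": [0, 0, 2], "dr": [0, 0, 0], "jaw": 66}, {"slide": [0, 0, 2], "dr": [0, 0, 0], "jaw": 66}, {"slide": [0, 0, 2], "dr": [0, 0, 0], "jaw": 66}, {"slide": [0, 0, -20], "dr": [0, 0, 0], "jaw": 66}, {"slide": [0, 0, -60], "dr": [0, 0, 0], "jaw": 66}, {"slide": [0, 0, -113], "dr": [0, 0, 0], "jaw": 66}, {"slide": [0, 0, -113], "dr": [0, 0, 0], "jaw": 66}]'

```text
clock: 20.85
position: [587.1, -118.6, 195.6]
ee_rot: [0.718, -0.696, 0.004, -0.004]
contact_force: [0.9, -0.2, -0.5]
gripper_width: 66.1
grasp_force: 0.0
```

Run:
```python
from p import *
import time
s=arm.read_state();print(s["position"])
w=optics.get_image("wrist");im=optics.get_image("scene");t=optics.get_image("top")
cv2.imwrite("pics/w10.png",w);cv2.imwrite("pics/s10.png",im);cv2.imwrite("pics/t10.png",t)
# silver blob in scene within rack
for n,p,i in(("scene",None,im),("wrist",(s["position"],s["ee_rot"]),w)):
    b=((i[...,0].astype(int)-i[...,2])>=6).astype(np.uint8)*255
    for k,P in enumerate(((411.5,-121,64),(457,-119.5,70.5),(502.5,-118,77),(585,-117,90))):
        q=proj(n,(P[0],P[1],P[2]+20),p).astype(int);ok=0<=q[0]<640 and 0<=q[1]<400
        print(n,k,q,b[max(0,q[1]-6):q[1]+7,max(0,q[0]-6):q[0]+7].mean()/255 if ok else None,i[q[1],q[0]] if ok else None)
```

```text
[ 587.12 -118.59  195.62]
scene 0 [378 210] 0.8757396449704142 [219 211 205]
scene 1 [365 203] 0.9349112426035503 [230 226 219]
scene 2 [352 196] 0.8698224852071006 [124 119 116]
scene 3 [330 183] 0.0 [113 130 129]
wrist 0 [505 198] 0.6923076923076923 [162 155 155]
wrist 1 [468 200] 0.9171597633136095 [166 158 158]
wrist 2 [424 202] 0.7692307692307693 [144 136 136]
wrist 3 [327 206] 0.0 [197 207 204]
```

All three tins register as silver at the expected places under the wires. Now the flap: rise, go round to the right of it, and push it inward with closed fingers.

Request:
step_arm --motion '[{"slide": [0, 0, -60], "dr": [0, 0, 0], "jaw": 0}, {"slide": [0, 0, -90], "dr": [0, 0, 0], "jaw": 0}, {"slide": [50, 0, -90], "dr": [0, 0, 0], "jaw": 0}, {"slide": [100, 0, -90], "dr": [0, 0, 0], "jaw": 0}, {"slide": [150, 0, -90], "dr": [0, 0, 0], "jaw": 0}, {"slide": [190, 0, -90], "dr": [0, 0, 0], "jaw": 0}, {"slide": [190, 0, -90], "dr": [0, 0, 0], "jaw": 0}, {"slide": [190, 0, -90], "dr": [0, 0, 0], "jaw": 0}]'

```text
clock: 22.0
position: [589.6, -307.9, 278.3]
ee_rot: [0.718, -0.696, -0.001, 0.001]
contact_force: [0.4, 0.2, -0.4]
gripper_width: 0.2
grasp_force: 0.0
```

Request:
step_arm --motion '[{"slide": [0, 0, 40], "dr": [0, 0, 0], "jaw": 0}, {"slide": [0, 0, 75], "dr": [0, 0, 0], "jaw": 0}, {"slide": [0, 0, 80], "dr": [0, 0, 0], "jaw": 0}, {"slide": [0, 0, 80], "dr": [0, 0, 0], "jaw": 0}, {"slide": [-15, 0, 80], "dr": [0, 0, 0], "jaw": 0}, {"slide": [-30, 0, 80], "dr": [0, 0, 0], "jaw": 0}, {"slide": [-40, 0, 80], "dr": [0, 0, 0], "jaw": 0}, {"slide": [-50, 0, 80], "dr": [0, 0, 0], "jaw": 0}]'

```text
clock: 23.0
position: [588.8, -257.7, 201.0]
ee_rot: [0.718, -0.696, 0.001, -0.0]
contact_force: [0.5, -1.6, 1.0]
gripper_width: 0.2
grasp_force: 0.5
```

Now push slowly on past upright.

Request:
step_arm --motion '[{"slide": [-12, 0, 0], "dr": [0, 0, 0], "jaw": 0}, {"slide": [-24, 0, 0], "dr": [0, 0, 0], "jaw": 0}, {"slide": [-37, 0, 0], "dr": [0, 0, 0], "jaw": 0}, {"slide": [-50, 0, 0], "dr": [0, 0, 0], "jaw": 0}, {"slide": [-63, 0, 0], "dr": [0, 0, 0], "jaw": 0}, {"slide": [-76, 0, 0], "dr": [0, 0, 0], "jaw": 0}, {"slide": [-88, 0, 0], "dr": [0, 0, 0], "jaw": 0}, {"slide": [-98, 0, 0], "dr": [0, 0, 0], "jaw": 0}]'

```text
clock: 24.0
position: [585.4, -159.5, 200.0]
ee_rot: [0.718, -0.696, -0.0, -0.0]
contact_force: [0.1, -0.1, -0.1]
gripper_width: -0.1
grasp_force: 0.0
```

Request:
step_arm --motion '[{"slide": [0, 0, 0], "dr": [0, 0, 0], "jaw": 0}, {"slide": [0, 0, 0], "dr": [0, 0, 0], "jaw": 0}, {"slide": [20, 0, 0], "dr": [0, 0, 0], "jaw": 0}, {"slide": [60, 0, 0], "dr": [0, 0, 0], "jaw": 0}, {"slide": [110, 0, 0], "dr": [0, 0, 0], "jaw": 0}, {"slide": [150, 0, -40], "dr": [0, 0, 0], "jaw": 0}, {"slide": [170, 0, -60], "dr": [0, 0, 0], "jaw": 0}, {"slide": [170, 0, -60], "dr": [0, 0, 0], "jaw": 0}]'

```text
clock: 25.0
position: [590.7, -333.4, 261.5]
ee_rot: [0.717, -0.697, 0.002, -0.001]
contact_force: [-0.3, 0.2, 0.2]
gripper_width: -0.2
grasp_force: 0.0
```

Run:
```python
from p import *
im=optics.get_image("scene");t=optics.get_image("top")
cv2.imwrite("pics/c11.png",np.hstack([cv2.resize(im[100:300,230:430],None,fx=2,fy=2,interpolation=cv2.INTER_CUBIC),cv2.resize(t[130:270,280:420],(400,400),interpolation=cv2.INTER_CUBIC)]))
```

```text
(no output)
```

View pics/c11.png

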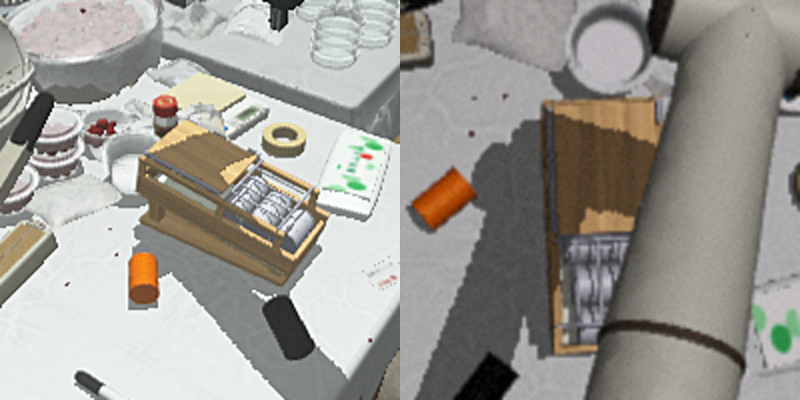

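The flap lies shut over the hatch (crop 195,155) and three tins rest in a row under the wires (crop 300,228; 272,208; 245,192). The robot is clear, so I hand the job in.

```bash
python3 -c "
from bench import arm
print(arm.job_done())"
```

```text
the job is handed in; nothing more can be done
None
```

I loaded the three tins through the hatch (short, then mid, then long); they rest in a row at the front, the flap is shut, and I handed the job in at about 25 s, with no verdict reported back.

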